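# Charge the stone tumbler with a scoop

## Task

With the steel scoop, move at least four of the seven rough stones from the aluminium tray into the open black rubber tumbler barrel (one scoopful or several), carrying them in the scoop and never handling the stones with the gripper fingers. Leave no stone anywhere but in the barrel or the tray, then stand the empty scoop upright on the round brown mat again. Do not disturb the lid, pliers, wire coil, brush or jar.

Things in the scene. Friction and masses are not known exactly. Their poses are not given: they have to be found in the camera images.
- scoop: loose steel scoop, about 110 g, standing on the mat. Origin: centre of the pan's underside, z up; open nose towards its own -x, closed back wall at +x. Pan 90 mm long (x -45 to +45), 76 mm wide; floor 2.5 mm thick, thinning to a 1 mm wedge lip at the nose; side walls rise from nothing at the nose to 30 mm at mid length and 36 mm at the back
- scoop_bar (a point): point on the scoop's handle, at its x +10 mm, near the balance point: a wooden bar above the pan along its x (x -25 to +55), 14 mm wide (y) and 18 mm tall, centre line 82 mm above the scoop's underside; only a post at x +45 to +55 joins it to the pan. Pinch it from above across the 14 mm
- scoop_nose (a point): middle of the scoop's front lip, underside, 45 mm from the origin along its -x
- scoop_pan (a point): point 18 mm above the scoop's origin, mid-pan. The pan is slippery (friction about 0.35): stones stay in while the nose is raised 15 to 25 degrees and slide out over the lip when it is dipped 35 degrees or more
- tray: fixed aluminium trough along its own x, outside 272 x 104 mm, side walls 45 mm and end walls 60 mm high. Origin: centre of its underside. Inside 96 mm wide (y -48 to +48), floor 6 mm above the origin. The stones start in its -x half (robot's side), the +x half is empty. The scoop fits between the side walls with 10 mm spare each side, too little for a stone to slip past
- tray_foot (a point): where the tray's flat floor ends at the robot's side, in the middle, 100 mm from the origin along its -x: from here a ramp climbs outwards at about 50 degrees to the end wall 32 mm farther on. The other end is alike
- barrel: fixed round black rubber barrel, open at the top, 128 mm across the rim, 75 mm high, wall 5 mm, inner radius about 53 mm at the floor and 59 mm at the rim. Origin: centre of its underside on the bench. It stands to one side of the tray, the mat on the other; which side varies
- barrel_mid (a point): point on the barrel's axis, 32 mm above the bench, in the middle of its inside
- mat: fixed round brown mat on cork, 180 mm across, 4 mm thick. Origin: centre of its underside on the bench
- stone0: loose rough stone, chamfered irregular block about 20 mm in every direction, 16 g (purple). Origin: its centre
- stone1: loose rough stone, chamfered irregular block about 20 mm in every direction, 16 g (green). Origin: its centre
- stone2: loose rough stone, chamfered irregular block about 20 mm in every direction, 16 g (pink). Origin: its centre
- stone3: loose rough stone, chamfered irregular block about 20 mm in every direction, 16 g (purple). Origin: its centre
- stone4: loose rough stone, chamfered irregular block about 20 mm in every direction, 16 g (green). Origin: its centre
- stone5: loose rough stone, chamfered irregular block about 20 mm in every direction, 16 g (yellow). Origin: its centre
- stone6: loose rough stone, chamfered irregular block about 20 mm in every direction, 16 g (pink). Origin: its centre
- barrel_lid: bystander: black rubber disc lid 120 mm across, 12 mm thick, with a steel plate and a small brass knob, lying loose on the far side; origin: centre of its underside
- pliers: bystander: red-handled pliers about 150 mm long, 14 mm high, lying flat on the far side; origin: under the pivot
- wire_coil: bystander: coil of green wire, ring 96 mm across, 12 mm high, lying on the far side; origin: centre of the ring on the bench
- bench_brush: bystander: wooden brush 130 x 36 x 28 mm lying bristles down on the far side; origin: centre of its underside
- jar: bystander: small amber jar with yellow cap, 56 mm across, 75 mm high, to one side (-y); origin: centre of its underside
Not all that is in view belongs to the job. Leave any purple look-alike of the scoop alone.

How it is judged:
On the way, in this order (a step that is already met when the one before it is completed fails the run):
1. at least two stones are carried in the scoop, lifted clear of tray and bench (height (world z) of scoop above 0.085 m and ((distance between each of stone3, stone4 and scoop_pan below 0.062 m or distance between each of stone3, stone5 and scoop_pan below 0.062 m or distance between each of stone3, stone6 and scoop_pan below 0.062 m or distance between each of stone4, stone5 and scoop_pan below 0.062 m or distance between each of stone4, stone6 and scoop_pan below 0.062 m or distance between each of stone5, stone6 and scoop_pan below 0.062 m) or ((distance between stone0 and scoop_pan below 0.062 m or distance between stone1 and scoop_pan below 0.062 m or distance between stone2 and scoop_pan below 0.062 m) and (distance between stone3 and scoop_pan below 0.062 m or distance between stone4 and scoop_pan below 0.062 m or distance between stone5 and scoop_pan below 0.062 m or distance between stone6 and scoop_pan below 0.062 m)) or (distance between each of stone0, stone1 and scoop_pan below 0.062 m or distance between each of stone0, stone2 and scoop_pan below 0.062 m or distance between each of stone1, stone2 and scoop_pan below 0.062 m))), for 0.2 s.
2. at least four stones are in the barrel ((distance between each of stone3, stone4, stone5, stone6 and barrel_mid below 0.062 m or ((distance between stone0 and barrel_mid below 0.062 m or distance between stone1 and barrel_mid below 0.062 m or distance between stone2 and barrel_mid below 0.062 m) and (distance between each of stone3, stone4, stone5 and barrel_mid below 0.062 m or distance between each of stone3, stone4, stone6 and barrel_mid below 0.062 m or distance between each of stone3, stone5, stone6 and barrel_mid below 0.062 m or distance between each of stone4, stone5, stone6 and barrel_mid below 0.062 m)) or ((distance between each of stone0, stone1 and barrel_mid below 0.062 m or distance between each of stone0, stone2 and barrel_mid below 0.062 m or distance between each of stone1, stone2 and barrel_mid below 0.062 m) and (distance between each of stone3, stone4 and barrel_mid below 0.062 m or distance between each of stone3, stone5 and barrel_mid below 0.062 m or distance between each of stone3, stone6 and barrel_mid below 0.062 m or distance between each of stone4, stone5 and barrel_mid below 0.062 m or distance between each of stone4, stone6 and barrel_mid below 0.062 m or distance between each of stone5, stone6 and barrel_mid below 0.062 m)) or (distance between each of stone0, stone1, stone2 and barrel_mid below 0.062 m and (distance between stone3 and barrel_mid below 0.062 m or distance between stone4 and barrel_mid below 0.062 m or distance between stone5 and barrel_mid below 0.062 m or distance between stone6 and barrel_mid below 0.062 m)))), for 0.2 s.
At the end, for the whole second after the job is handed in: at least four of the seven stones lie in the barrel, every other stone lies in the tray or the barrel, and the scoop stands upright (within 7 degrees) and at rest on the mat, its centre within 65 mm of the mat's centre ((distance between each of stone3, stone4, stone5, stone6 and barrel_mid below 0.062 m or ((distance between stone0 and barrel_mid below 0.062 m or distance between stone1 and barrel_mid below 0.062 m or distance between stone2 and barrel_mid below 0.062 m) and (distance between each of stone3, stone4, stone5 and barrel_mid below 0.062 m or distance between each of stone3, stone4, stone6 and barrel_mid below 0.062 m or distance between each of stone3, stone5, stone6 and barrel_mid below 0.062 m or distance between each of stone4, stone5, stone6 and barrel_mid below 0.062 m)) or ((distance between each of stone0, stone1 and barrel_mid below 0.062 m or distance between each of stone0, stone2 and barrel_mid below 0.062 m or distance between each of stone1, stone2 and barrel_mid below 0.062 m) and (distance between each of stone3, stone4 and barrel_mid below 0.062 m or distance between each of stone3, stone5 and barrel_mid below 0.062 m or distance between each of stone3, stone6 and barrel_mid below 0.062 m or distance between each of stone4, stone5 and barrel_mid below 0.062 m or distance between each of stone4, stone6 and barrel_mid below 0.062 m or distance between each of stone5, stone6 and barrel_mid below 0.062 m)) or (distance between each of stone0, stone1, stone2 and barrel_mid below 0.062 m and (distance between stone3 and barrel_mid below 0.062 m or distance between stone4 and barrel_mid below 0.062 m or distance between stone5 and barrel_mid below 0.062 m or distance between stone6 and barrel_mid below 0.062 m))) and (distance between stone0 and barrel_mid below 0.062 m or (x of stone0 in the frame of tray between -0.134 and 0.134 m and y of stone0 in the frame of tray between -0.05 and 0.05 m and height (world z) of stone0 below 0.055 m)) and (distance between stone1 and barrel_mid below 0.062 m or (x of stone1 in the frame of tray between -0.134 and 0.134 m and y of stone1 in the frame of tray between -0.05 and 0.05 m and height (world z) of stone1 below 0.055 m)) and (distance between stone2 and barrel_mid below 0.062 m or (x of stone2 in the frame of tray between -0.134 and 0.134 m and y of stone2 in the frame of tray between -0.05 and 0.05 m and height (world z) of stone2 below 0.055 m)) and (distance between stone3 and barrel_mid below 0.062 m or (x of stone3 in the frame of tray between -0.134 and 0.134 m and y of stone3 in the frame of tray between -0.05 and 0.05 m and height (world z) of stone3 below 0.055 m)) and (distance between stone4 and barrel_mid below 0.062 m or (x of stone4 in the frame of tray between -0.134 and 0.134 m and y of stone4 in the frame of tray between -0.05 and 0.05 m and height (world z) of stone4 below 0.055 m)) and (distance between stone5 and barrel_mid below 0.062 m or (x of stone5 in the frame of tray between -0.134 and 0.134 m and y of stone5 in the frame of tray between -0.05 and 0.05 m and height (world z) of stone5 below 0.055 m)) and (distance between stone6 and barrel_mid below 0.062 m or (x of stone6 in the frame of tray between -0.134 and 0.134 m and y of stone6 in the frame of tray between -0.05 and 0.05 m and height (world z) of stone6 below 0.055 m)) and horizontal distance between scoop and mat below 0.065 m and angle between scoop's own z axis and vertical below 0.12 rad and height (world z) of scoop below 0.012 m and linear speed of scoop below 0.03 m/s and linear speed of each of stone0, stone1, stone2, stone3, stone4, stone5, stone6 below 0.05 m/s); the robot touches nothing.
It fails at once if the gripper fingers press on a stone (over 1 N) (contact force between the fingers and stone0 above 1 N or contact force between the fingers and stone1 above 1 N or contact force between the fingers and stone2 above 1 N or contact force between the fingers and stone3 above 1 N or contact force between the fingers and stone4 above 1 N or contact force between the fingers and stone5 above 1 N or contact force between the fingers and stone6 above 1 N).
It fails at once if the lid, pliers, wire coil, brush or jar is moved more than 30 mm (distance of any of barrel_lid, pliers, wire_coil, bench_brush, jar from where it was at the start of the episode above 0.03 m).
It also fails if it takes over 64 s, if anything falls off the work surface, if the arm or the gripper's body presses on something with over 40 N, if the wrist force passes 120 N, or if a joint passes its speed limit or range.

## Robot

A 6-joint arm with a two-finger parallel gripper is mounted at the origin on the work surface. World frame = base frame: x ahead of the robot, y to its left, z up, the work surface at z = 0. Lengths are in m, angles in rad, forces in N, time in s.
With the tool pointing down it reaches from about 0.275 to 1 m from the base axis. Payload 8.4 kg.
Tool frame: the origin (TCP) lies at the very end of the fingers, on their centre line; the grasp point (between the pads) lies 19 mm behind it; z points along the fingers, y is the line along which they close (so a half turn about z gives the same grasp; the last joint's range is limited). The gripper opens to 85 mm and grips with 20 to 120 N. Pads are 22 mm wide; open, the fingers measure 114 mm over their backs; the gripper's body (76 mm by 85 mm) begins 54 mm behind the grasp point. The pads swing forward as they close: fully open they stand 13 mm farther back than shut.
Start: joints at [-1.118, 0.353, 1.633, -0, 1.155, -0.002], TCP at [0.275, -0.561, 0.231] pointing down, gripper open.
Joint ranges: [-2.63, 2.63], [-0.92, 2.1], [0.06, 2.66], [-1.3, 4.44], [0, 2.69], [-3.02, 3.02]. Speed limits (rad/s): [2.22, 2.22, 2.79, 3.14, 3.14, 3.14].

## Interface

Orientations are given as a rotation vector (axis times angle).
In Python, from cell import r gives the robot as it stands. Calls block until the motion is done:
- r.reach(position, orientation): joint-space move of the TCP to a pose.
- r.move_l(position, frame=None, speed=0.15, guard=None): straight line of the TCP; frame=None keeps the orientation; speed is the mean speed in m/s. With guard (N) it stops when the force on the tool has changed by that much, and returns True; else False.
- r.set_joints(angles): joint-space move.
- r.gripper_open() and r.gripper_close(strength=None): open the fingers fully, or close them until they stop; strength is the grip in N (None keeps the last).
- r.dwell(seconds).
- r.inverse_kinematics(position, orientation): joint angles nearest the present ones, or None.
- r.camera(name): name is "scene" or "side" or "wrist"; returns a dict with "pixels" (400x640x3 uint8, blue, green, red), "fx", "fy", "cx", "cy" (pixels), "position" and "attitude" of the camera in the world. Camera axes: x right, y down, z forward; pixel columns grow to the right and rows downward; lengths in m; the calibration is good to about 2 mm. A picture is of the moment at which its call begins. There is no depth.
A pose or a line that the arm cannot do raises r.PlanningError and nothing moves.
- r.hand_in(): hands the job in; it is judged then, once.
Trained networks look in the newest picture that a camera, given by its name, has taken for a name from the list of things; names that differ only in an ending like _2 or _b are one class to them, and where a whole thing is asked for, a point or a joint stands for the part that bears it (a point fixed in the world has none). Each returns a list of dicts, best first, with "confidence" (0 to 1); they miss things now and then, are a little off and sometimes report something else, mostly with a low value. They report only what shows in the picture. A call takes as long as a camera call. They do not tell look-alikes from the thing itself.
- r.boxes_of(query, camera): "centre" ([x, y, z] in m, in world coordinates, good to about 4 mm: the middle of the surface that is visible of it).
- r.tip_of(query, camera): "centre" ([x, y, z] in m, in world coordinates, good to about 4 mm: a listed point, or the origin of a listed thing).
Readings, each from a call of its own:
- r.current_time_s(): time.
- r.current_qpos(): joint angles.
- r.current_qvel(): joint speeds.
- r.current_joint_torque(): joint torques, N m.
- r.current_tcp_pos(): TCP position.
- r.current_ee_rot(): TCP orientation.
- r.current_contact_force(): force on the tool from outside, world axes, zero at the start.
- r.current_moment(): the same for the moment, N m.
- r.current_finger_gap(): finger opening in m.
- r.current_gripper_force(): force on a finger pad.
Only numpy, scipy, OpenCV 4.12 (cv2) and the standard library are available. Lean on these libraries where they do the work, as an engineer would, in place of code of your own. Each camera call takes 0.05 s, during which the arm holds its last target. There are 200 camera calls.

## Working session

There is one attempt and no reset: what is moved stays moved. The work goes in short steps, each a Python script; the robot and the scene stay as the last script left them, time stands still between calls to the robot, and variables do not carry over. Pictures are saved under pics/ and viewed, at most 12 in all, crops included, and the job is handed in when it is done.

```bash
ls; mkdir -p pics
python3 - <<'E'
from cell import r
import cv2
for c in("scene","side"):
    d=r.camera(c); cv2.imwrite(f"pics/{c}0.png",d["pixels"]); print(c,d["position"],d["attitude"],d["fx"])
    for q in["scoop","scoop_bar","scoop_nose","scoop_pan","tray","tray_foot","barrel","mat","jar","barrel_lid"]:
        print(q,[(x["centre"],x["confidence"]) for x in r.tip_of(q,c)][:3])
    print("stones",[[x["centre"] for x in r.tip_of("stone%d"%i,c)][:2] for i in range(7)])
print(r.current_time_s(),r.current_ee_rot())
E
```

```text
pics
scene [1.04019327 0.61926841 1.41460665] [-0.89973705 -2.6768676   0.82965966] 465.6591921631261
scoop [([0.2529, -0.2811, -0.0], 0.85), ([0.4494, -0.3106, 0.0059], 0.74)]
scoop_bar [([0.457, -0.3125, 0.0874], 0.76), ([0.2569, -0.2705, 0.0816], 0.66)]
scoop_nose [([0.4084, -0.3355, 0.0042], 0.86), ([0.2252, -0.319, -0.0003], 0.66)]
scoop_pan [([0.447, -0.314, 0.0191], 0.96), ([0.2533, -0.2809, 0.0164], 0.68)]
tray [([0.5521, -0.0499, 0.0001], 0.96), ([0.5304, 0.2804, -0.0038], 0.46)]
tray_foot [([0.4443, -0.0362, 0.0091], 0.79), ([0.7212, 0.216, -0.0018], 0.32)]
barrel [([0.5291, 0.2816, -0.0042], 0.69)]
mat [([0.46, -0.3034, -0.0024], 0.56)]
jar [([0.4903, -0.5033, -0.0017], 0.62), ([0.6951, 0.3383, -0.0034], 0.57), ([0.5313, 0.2792, 0.0007], 0.39)]
barrel_lid [([0.7024, -0.2036, -0.0028], 0.71)]
stones [[[0.5203, -0.0418, 0.0151], [0.4949, -0.0402, 0.0137]], [[0.5203, -0.0418, 0.0151], [0.4949, -0.0402, 0.0137]], [[0.5203, -0.0418, 0.0151], [0.4949, -0.0402, 0.0137]], [[0.5203, -0.0418, 0.0151], [0.4949, -0.0402, 0.0137]], [[0.5203, -0.0418, 0.0151], [0.4949, -0.0402, 0.0137]]
[... 707 characters left out ...]
0.55), ([0.4908, -0.5042, 0.001], 0.46)]
barrel [([0.5312, 0.2825, 0.0009], 0.73)]
mat [([0.4561, -0.3063, -0.0005], 0.9)]
jar [([0.4916, -0.5074, -0.0037], 0.72), ([0.4073, -0.3355, 0.0035], 0.27)]
barrel_lid [([0.7081, -0.2026, -0.0006], 0.82)]
stones [[[0.4916, -0.0669, 0.0148], [0.4589, -0.0655, 0.0177]], [[0.4916, -0.0669, 0.0148], [0.4589, -0.0655, 0.0177]], [[0.4916, -0.0669, 0.0148], [0.4589, -0.0655, 0.0177]], [[0.4916, -0.0669, 0.0148], [0.4589, -0.0655, 0.0177]], [[0.4916, -0.0669, 0.0148], [0.4589, -0.0655, 0.0177]], [[0.4916, -0.0669, 0.0148], [0.4589, -0.0655, 0.0177]], [[0.4916, -0.0669, 0.0148], [0.4589, -0.0655, 0.0177]]]
1.8 [-3.06071598e+00 -7.08228374e-01 -4.72216506e-05]
```

Run:
```python
import cv2
a=cv2.imread("pics/scene0.png");cv2.imwrite("pics/scene0b.png",cv2.resize(a,(800,500)))
```

```text
(no output)
```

View pics/scene0.png

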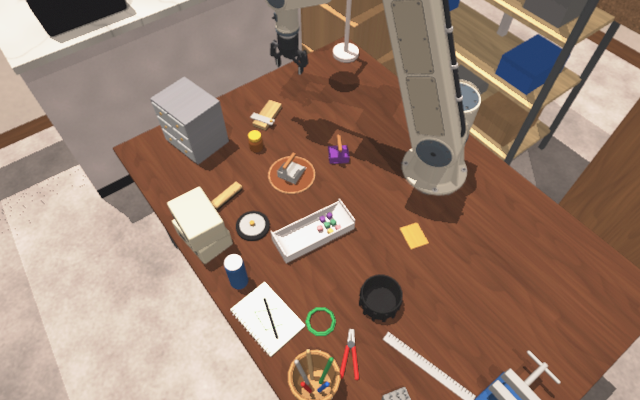

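View pics/side0.png

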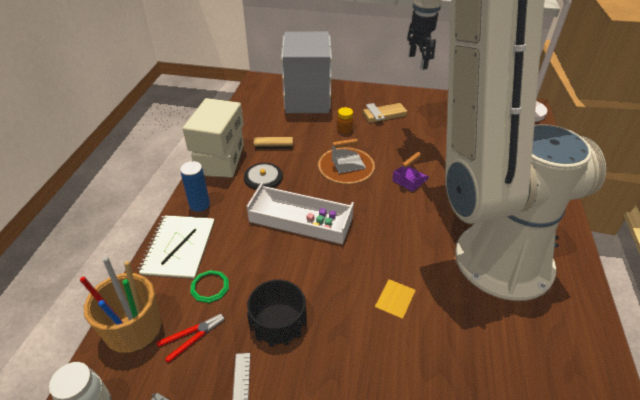

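Scene (scene view): steel scoop on the mat at about (291,172), purple look-alike at (339,152). The tray is at (313,232) with the stones at its robot end, and the barrel is at (381,297). The steel-coloured scoop on the brown mat is the one meant. I'll confirm it from close by with the wrist camera.

```bash
cat > h.py <<'E'
from cell import r
import numpy as np, cv2
from scipy.spatial.transform import Rotation as R
G=np.array([0.010,0,0.064])      # TCP in the scoop frame when grasped
FL=R.from_euler('x',np.pi)       # tool in scoop frame
def pose(o,yaw,pitch=0,flip=False,pivot=(0,0,0)):
    """TCP pose for the scoop's point `pivot` (scoop frame) at o, yaw deg, nose up pitch deg"""
    S=R.from_euler('ZY',[yaw,pitch],degrees=True)
    T=S*FL*(R.from_euler('z',np.pi) if flip else R.identity())
    return np.array(o)+S.apply(G-np.array(pivot)),T.as_rotvec()
def pic(c,n):
    d=r.camera(c); cv2.imwrite(f"pics/{n}.png",d["pixels"]); return d
def tips(q,c): return [(np.round(x["centre"],4).tolist(),x["confidence"]) for x in r.tip_of(q,c)][:3]
E
python3 - <<'E'
from h import *
for f in(False,True):
  for n,o,y,p in(("mat",(.45,-.31,.1),29,0),("tray",(.60,-.056,.1),-7,0),("trayend",(.49,-.04,.03),-7,25),("bar",(.57,.30,.14),-7,-50),("bar",(.57,.30,.14),28,-50),("bar",(.56,.30,.14),0,20)):
    p,w=pose(o,y,p,f); q=r.inverse_kinematics(p,w); print(f,n,None if q is None else np.round(q,2))
f=True
p,w=pose((.53,-.05,.32),-7,0,False); q=r.inverse_kinematics(p,w)
p2,w2=pose((.53,-.05,.32),-7,0,True); q2=r.inverse_kinematics(p2,w2)
r.reach(p,w); d=pic("wrist","w_tray"); print(d["position"])
for q in("tray","tray_foot","barrel","stone0"): print(q,[(np.round(x["centre"],4).tolist(),x["confidence"]) for x in r.tip_of(q,"wrist")])
p,w=pose((.42,-.33,.22),29,0,False); r.reach(p,w); d=pic("wrist","w_scoop")
for q in("scoop","scoop_bar","scoop_nose","mat"): print(q,tips(q,"wrist"))
print(r.current_time_s())
E
```

```text
False mat [-0.59  0.32  1.86 -0.    0.97  0.47]
False tray [-0.1   0.4   1.72  0.    1.02  1.6 ]
False trayend [-0.09  0.62  1.65  0.01  1.31  1.59]
False bar None
False bar [ 0.48  0.2   2.35  3.11  0.28 -1.55]
False bar [0.4  0.62 1.33 0.13 1.52 1.94]
True mat [-0.59  0.32  1.86  0.    0.97 -2.67]
True tray [-0.1   0.4   1.72 -0.    1.02 -1.54]
True trayend [-0.09  0.62  1.65  0.01  1.31 -1.55]
True bar None
True bar [0.48 0.2  2.35 3.11 0.28 1.6 ]
True bar [ 0.4   0.62  1.33  0.13  1.52 -1.2 ]
[ 0.60982996 -0.06074747  0.52755658]
tray [([0.5501, -0.0433, -0.0014], 0.56)]
tray_foot [([0.4469, -0.0363, 0.0009], 0.71), ([0.4731, -0.0056, 0.017], 0.16)]
barrel [([0.5287, 0.2832, 0.0025], 0.96)]
stone0 [([0.4666, -0.0629, 0.0154], 0.67), ([0.5226, -0.0464, 0.018], 0.64), ([0.4709, -0.0076, 0.0136], 0.58), ([0.4949, -0.0354, 0.0198], 0.57), ([0.4929, -0.0717, 0.0155], 0.5)]
scoop [([0.4505, -0.3145, 0.0083], 0.63), ([0.2499, -0.2826, -0.0034], 0.57), ([0.4583, -0.313, 0.0891], 0.57)]
scoop_bar [([0.4575, -0.3153, 0.0891], 0.62)]
scoop_nose [([0.2288, -0.321, 0.0012], 0.88), ([0.4902, -0.0687, 0.0176], 0.68), ([0.4127, -0.3353, -0.0004], 0.63)]
mat []
5.625
```

Run:
```python
from h import *
a=cv2.imread("pics/w_tray.png");b=cv2.imread("pics/w_scoop.png")
cv2.imwrite("pics/both.png",np.hstack([cv2.resize(a,(400,250)),cv2.resize(b,(400,250))]))
for n,y,p in(("d0",-90,-50),("d0",-90,20),("d0",-60,-50),("d0",180,-50),("d0",90,-50)):
  for f in(False,True):
    P,w=pose((.53,.27,.12),y,p,f,(-.045,0,0)); q=r.inverse_kinematics(P,w); print(n,y,p,f,None if q is None else np.round(q,2))
```

```text
d0 -90 -50 False [ 0.8   0.7   1.41 -0.57  1.71 -2.22]
d0 -90 -50 True [ 0.8   0.7   1.41 -0.57  1.71  0.92]
d0 -90 20 False [0.15 0.32 1.91 0.44 0.91 3.01]
d0 -90 20 True [ 0.15  0.32  1.91  0.44  0.91 -0.13]
d0 -60 -50 False [ 0.91  0.55  1.7  -0.8   1.39 -2.39]
d0 -60 -50 True [ 0.91  0.55  1.7  -0.8   1.39  0.75]
d0 180 -50 False [ 0.32  0.83  1.15  0.27  1.99 -1.25]
d0 180 -50 True [0.32 0.83 1.15 0.27 1.99 1.89]
d0 90 -50 False [-0.01  0.41  1.96  1.03  1.11 -0.66]
d0 90 -50 True [-0.01  0.41  1.96  1.03  1.11  2.48]
```

View pics/w_scoop.png

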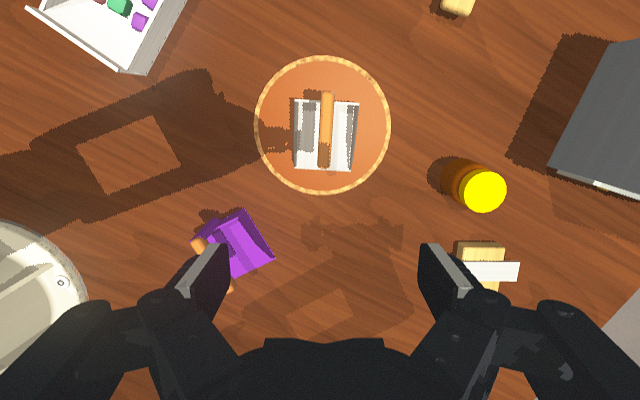

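View pics/w_tray.png

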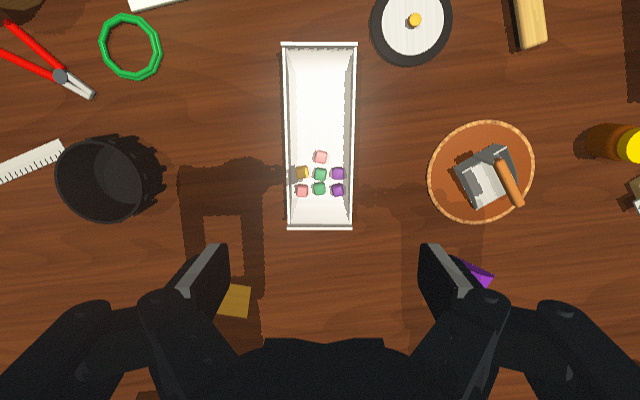

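Close up, the steel scoop is on the mat, with its bar running from (327,93) to (323,167). The purple one at (240,245) stays untouched. In the tray picture the rim corners are (282,43), (357,43), (352,229) and (288,229), and the seven stones lie around (320,175). Next I'll project these into world coordinates.

```bash
cat >> h.py <<'E'
def ray(d,uv,z):
    C=R.from_rotvec(d["attitude"]); v=C.apply([(uv[0]-d["cx"])/d["fx"],(uv[1]-d["cy"])/d["fy"],1]); p=np.array(d["position"])
    return p+v*(z-p[2])/v[2]
E
python3 - <<'E'
from h import *
d=r.camera("wrist")
A=ray(d,(327,93),.095);B=ray(d,(323.5,167),.095);print("bar",A,B,np.linalg.norm(A-B),np.degrees(np.arctan2(*(A-B)[1::-1])))
A=ray(d,(294,168.5),.005);B=ray(d,(352,171),.005);print("nose",A,B,np.linalg.norm(A-B),(A+B)/2,np.degrees(np.arctan2(*(A-B)[1::-1]))-90)
print("mat",[ray(d,u,.004)[:2] for u in((254,125),(391,125),(322,55),(322,195))])
# tray pose picture: same camera mount offset, camera pose from tool pose then
T=R.from_rotvec(r.current_ee_rot()); off=T.inv().apply(d["position"]-r.current_tcp_pos()); rot=T.inv()*R.from_rotvec(d["attitude"])
P,w=pose((.53,-.05,.32),-7); T2=R.from_rotvec(w); d["position"]=P+T2.apply(off); d["attitude"]=(T2*rot).as_rotvec(); print(d["position"])
c=[ray(d,u,.06) for u in((282,43),(357,43),(352,229),(288,229))]
c=np.array(c);print(c, c.mean(0), np.linalg.norm(c[0]-c[1]),np.linalg.norm(c[1]-c[2]))
x=(c[0]+c[1]-c[2]-c[3]);print("yaw",np.degrees(np.arctan2(x[1],x[0])))
E
```

```text
bar [ 0.49769291 -0.29080961  0.095     ] [ 0.4301072  -0.32437672  0.095     ] 0.07546242848524354 26.411746973863448
nose [ 0.39245829 -0.29953997  0.005     ] [ 0.42766657 -0.36999514  0.005     ] 0.07876264598295461 [ 0.41006243 -0.33476756  0.005     ] 26.55248406485235
mat [array([ 0.41825052, -0.22693069]), array([ 0.50531494, -0.38354759]), array([ 0.53568385, -0.2635424 ]), array([ 0.37782059, -0.35103114])]
[ 0.60975918 -0.0600549   0.5278895 ]
[[ 0.68873116 -0.01304623  0.06      ]
 [ 0.67642058 -0.11342732  0.06      ]
 [ 0.40810661 -0.08051942  0.06      ]
 [ 0.42040054  0.02008048  0.06      ]] [ 0.54841472 -0.04672812  0.06      ] 0.10113314910954323 0.2703244577304391
yaw -7.015033963968043
```

Run:
```python
from h import *
o=np.array([.4504,-.3145,.004])
r.reach(*pose(o+[0,0,.1],26.5,0,True))
p,w=pose(o,26.5,0,True); print(r.move_l(p,speed=.12,guard=15))
r.gripper_close(110); print(r.current_finger_gap(),r.current_tcp_pos()-p)
r.move_l(p+[0,0,.13],speed=.15)
print(r.current_finger_gap(),r.current_contact_force(),r.current_time_s())
pic("side","s1"); print(tips("scoop_nose","side"),tips("scoop_bar","side"),tips("scoop","side"))
```

```text
False
0.012125023429857598 [ 0.00027061 -0.00018897  0.00043032]
0.011767080420310471 [ 0.12028563  0.51953688 -1.40211481] 10.9167
[([0.2241, -0.3193, -0.0014], 0.88), ([0.4065, -0.3355, 0.1355], 0.62)] [([0.2578, -0.2664, 0.0826], 0.88), ([0.4713, -0.0317, 0.0144], 0.7), ([0.4611, -0.3118, 0.212], 0.66)] [([0.4493, -0.3119, 0.1371], 0.95), ([0.2532, -0.2795, 0.0004], 0.77), ([0.6948, 0.3391, 0.0], 0.46)]
```

```bash
cat >> h.py <<'E'
TO=np.array([.5495,-.0470,0]); TY=-7.0
def tw(x,y,z): return TO+R.from_euler('z',TY,degrees=True).apply([x,y,z])
NOSE=(-.045,0,0)
def go(o,yaw,pitch,pivot=NOSE,speed=.1,guard=None):
    p,w=pose(o,yaw,pitch,True,pivot); return r.move_l(p,w,speed=speed,guard=guard)
E
python3 - <<'E'
from h import *
r.reach(*pose(tw(.008,0,.13),TY,-3,True,NOSE))
print(go(tw(.008,0,.03),TY,-3,speed=.12,guard=12))
print(go(tw(.008,0,.000),TY,-3,speed=.02,guard=4))
z0=r.current_tcp_pos()[2]-pose(tw(0,0,0),TY,-3,True,NOSE)[0][2]; print("lip z",z0,r.current_contact_force())
print(go(tw(.008,0,z0+.0005),TY,-3,speed=.03))
print(go(tw(-.06,0,z0+.0005),TY,-3,speed=.07,guard=25),r.current_contact_force(),r.current_time_s())
pic("wrist","w2"); pic("scene","sc2")
E
```

```text
False
True
lip z 0.005972113687628913 [0.06928838 0.90462091 5.23789388]
False
False [0.84571728 0.25098719 0.08967262] 15.7083
```

View pics/w2.png

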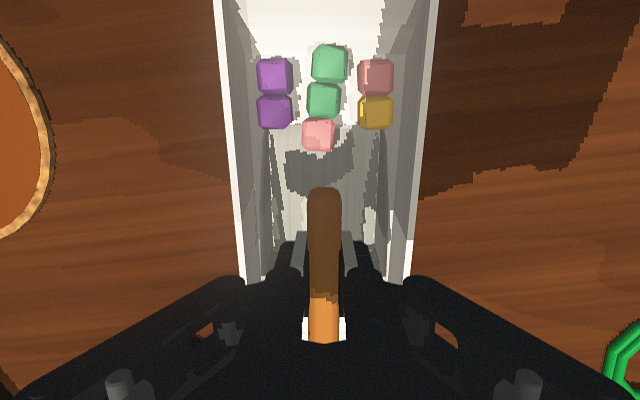

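The stones are bunched against the lip (lip near row 130, stones at rows 45–150). The scoop is centred in the tray. I'll push on to the ramp.

Run:
```python
from h import *
z=.0062
print(go(tw(-.097,0,z),TY,-2,speed=.06,guard=30),r.current_contact_force())
pic("wrist","w3")
print(go(tw(-.104,0,z+.006),TY,10,speed=.03,guard=40),r.current_contact_force())
print(go(tw(-.110,0,z+.016),TY,20,speed=.04,guard=40),r.current_contact_force(),r.current_time_s())
pic("wrist","w4")
a=cv2.imread("pics/w3.png");b=cv2.imread("pics/w4.png")
cv2.imwrite("pics/w34.png",np.vstack([a[:260,120:520],b[:260,120:520]]))
```

```text
False [-0.733797   -0.19486085  0.59043598]
True [ 0.60206754 -0.94077454  1.71824321]
True [-7.79601555 -1.75485271 21.43853393] 17.0667
```

View pics/w34.png

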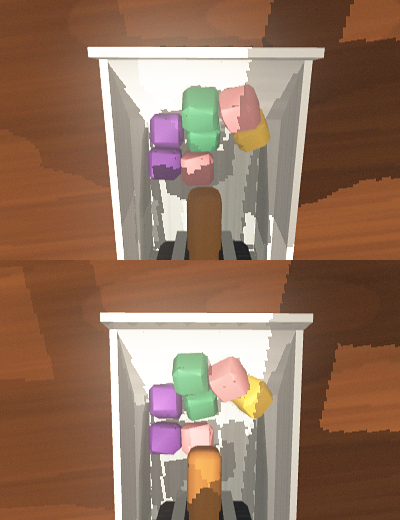

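```bash
cat >> h.py <<'E'
def nose_state():
    T=R.from_rotvec(r.current_ee_rot()); S=T*R.from_euler('z',np.pi).inv()*FL.inv()
    n=r.current_tcp_pos()+S.apply(np.array(NOSE)-G); l=R.from_euler('z',-TY,degrees=True).apply(n-TO)
    return np.round(l,4),np.round(S.as_euler('ZYX',degrees=True),1)
E
python3 - <<'E'
from h import *
print(nose_state(),r.current_contact_force(),r.current_finger_gap(),r.current_gripper_force())
r.dwell(.3);print(r.current_contact_force())
r.camera("wrist")
for q in("stone0","scoop_nose","scoop_bar","tray_foot"): print(q,[(np.round(x["centre"],4).tolist(),x["confidence"]) for x in r.tip_of(q,"wrist")])
E
```

```text
(array([-0.1071, -0.0004,  0.0151]), array([-7. ,  9.2, -0. ])) [-0.15650655 -0.11998485 10.22181753] 0.011880435689214397 118.11711072921753
[ 1.62645655 -0.16096126  1.94566409]
stone0 [([0.4765, -0.0431, 0.0206], 0.98), ([0.4553, -0.0372, 0.022], 0.94), ([0.4415, -0.0398, 0.0367], 0.86), ([0.4465, -0.0191, 0.0277], 0.7), ([0.4519, -0.0076, 0.0189], 0.67), ([0.4729, -0.0639, 0.019], 0.59), ([0.4523, -0.0557, 0.0209], 0.55)]
scoop_nose []
scoop_bar [([0.505, -0.0448, 0.094], 0.85)]
tray_foot []
```

The rear edge of the pan touched the floor, so the pitch has to come with a climb along the ramp. All the stones are already at or behind the lip.

Run:
```python
from h import *
for x,z,p in((-.1135,.027,10),(-.120,.036,15.5),(-.1245,.0445,20)):
    print(go(tw(x,0,z),TY,p,speed=.04,guard=40),nose_state(),r.current_contact_force())
pic("wrist","w5")
print([(np.round(x["centre"],4).tolist(),x["confidence"]) for x in r.tip_of("stone0","wrist")],r.current_time_s())
```

```text
False (array([-1.137e-01, -1.000e-04,  2.710e-02]), array([-7., 10., -0.])) [ 0.06564398  0.17437273 -1.86528844]
False (array([-0.119 , -0.    ,  0.0352]), array([-7. , 15.4, -0. ])) [ 1.00902438 -0.33272604 -1.86730037]
False (array([-0.1241, -0.    ,  0.0436]), array([-7. , 19.8, -0. ])) [-0.03474376 -0.06658118 -1.31786033]
[([0.4667, -0.0614, 0.04], 0.93), ([0.46, -0.0405, 0.0421], 0.82), ([0.4375, -0.0063, 0.0433], 0.66), ([0.452, -0.0595, 0.0465], 0.58), ([0.4346, -0.0255, 0.0444], 0.58), ([0.4332, -0.0454, 0.0473], 0.56)] 18.7083
```

View pics/w5.png

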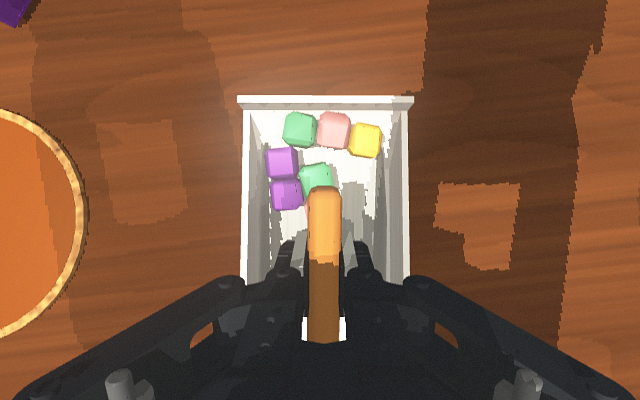

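All seven stones are in the scoop. Three sit close to the lip at row 130. I'll tilt further to slide them back, then lift over the tray.

Run:
```python
from h import *
print(go(tw(-.124,0,.054),TY,28,speed=.03,guard=40))
print(go(tw(-.110,0,.075),TY,28,speed=.08))
r.dwell(.2)
print(go(tw(-.07,0,.150),TY,22,speed=.12),nose_state())
pic("wrist","w6")
print([(np.round(x["centre"],4).tolist(),x["confidence"]) for x in r.tip_of("stone0","wrist")],r.current_time_s())
```

```text
False
False
False (array([-0.0707, -0.    ,  0.1495]), array([-7. , 22.1, -0. ]))
[([0.5462, -0.0701, 0.137], 0.74), ([0.5615, -0.0703, 0.1341], 0.58), ([0.4891, -0.017, 0.1482], 0.57)] 20.725
```

View pics/w6.png

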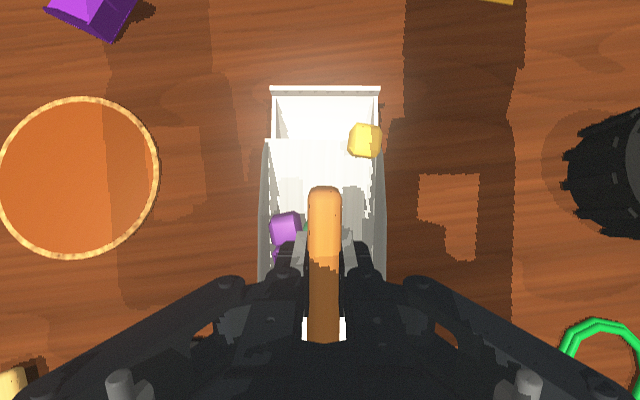

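Yellow is perched at the lip's right corner (365,140). I'll shake it back in while still over the tray.

Run:
```python
from h import *
n=tw(-.06,0,.14)
go(n,TY,37,speed=.1)
ax=R.from_euler('z',TY,degrees=True).apply([1,0,0])
for k in range(2):
    go(n-.012*ax,TY,37,speed=.25); go(n,TY,37,speed=.06)
go(n,TY,24,speed=.1)
pic("wrist","w7")
print([(np.round(x["centre"],4).tolist(),x["confidence"]) for x in r.tip_of("stone0","wrist")],r.current_time_s(),nose_state())
```

```text
[([0.556, -0.071, 0.1289], 0.69), ([0.5724, -0.0238, 0.1201], 0.61), ([0.571, -0.0736, 0.1227], 0.58), ([0.4482, -0.0376, 0.0015], 0.41)] 22.9 (array([-0.0601, -0.    ,  0.1397]), array([-7. , 24.2, -0. ]))
```

View pics/w7.png

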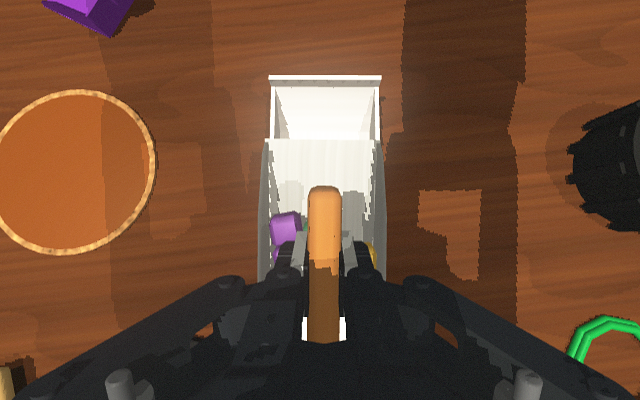

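Yellow is back inside. Next I carry the load to the barrel with the nose turned towards +y, then dip.

Run:
```python
from h import *
for o,y in(((.535,.0,.15),-25),((.53,.07,.15),-48),((.525,.13,.15),-70),((.530,.217,.15),-90)):
    print(go(o,y,22,(0,0,0),speed=.11))
n=np.array([.530,.260,.12])
print(go(n,-90,10,speed=.1),r.current_time_s())
pic("wrist","w8")
print(go(n-[0,0,.02],-90,-15,speed=.06))
print(go(n-[0,0,.032],-90,-36,speed=.05))
r.dwell(.3)
print(go(n-[0,0,.032],-90,-50,speed=.08))
r.dwell(.4)
pic("wrist","w9");pic("side","s9");pic("scene","sc9")
for c in("wrist","scene","side"):print([(np.round(x["centre"],3).tolist(),x["confidence"]) for x in r.tip_of("stone0",c)])
print(r.current_time_s(),nose_state(),r.current_contact_force())
a=cv2.imread("pics/w9.png");b=cv2.imread("pics/side0.png");b=cv2.imread("pics/s9.png")
cv2.imwrite("pics/d9.png",np.vstack([a[:300,80:560],cv2.resize(b[200:350,160:400],(480,300))]))
```

```text
False
False
False
False
False 26.2417
False
False
False
[([0.536, 0.286, 0.019], 0.79), ([0.569, 0.279, 0.016], 0.78), ([0.508, 0.276, 0.015], 0.59)]
[([0.574, 0.279, 0.02], 0.46), ([0.485, -0.071, 0.014], 0.45), ([0.508, 0.278, 0.016], 0.43), ([0.533, 0.286, 0.012], 0.42), ([0.494, -0.037, 0.013], 0.37), ([0.552, 0.311, 0.016], 0.35)]
[([0.505, 0.278, 0.019], 0.38)]
29.1083 (array([-0.0568,  0.3023,  0.088 ]), array([-90., -50.,   0.])) [ 0.14377166  0.35337514 -0.93945783]
```

View pics/d9.png

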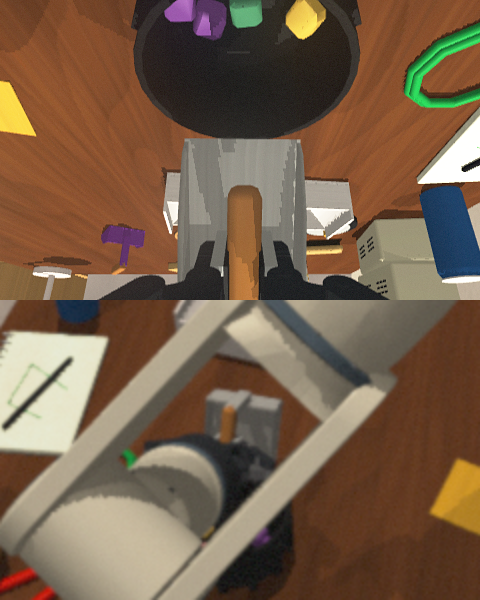

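The barrel shows two purples, a green and a yellow (rows 0–40), with more out of frame, and the visible pan is empty. I'll lift, move aside and check with the scene camera.

Run:
```python
from h import *
go((.530,.235,.15),-90,-45,speed=.12)
go((.530,.12,.20),-90,0,(0,0,0),speed=.12)
w=pic("wrist","w10");s=pic("scene","sc10");print(r.current_time_s())
for c in("wrist","scene"):print([(np.round(x["centre"],3).tolist(),x["confidence"]) for x in r.tip_of("stone0",c)])
a=w["pixels"];b=s["pixels"]
cv2.imwrite("pics/d10.png",np.vstack([a[:280,120:520],cv2.resize(b[190:320,255:425],(400,306))]))
```

```text
31.225
[([0.508, 0.28, 0.017], 0.7), ([0.565, 0.281, 0.015], 0.68)]
[([0.446, -0.033, 0.006], 0.71), ([0.566, 0.28, 0.022], 0.61), ([0.532, 0.288, 0.014], 0.55), ([0.511, 0.275, 0.017], 0.5), ([0.494, 0.286, 0.015], 0.49), ([0.496, -0.036, 0.012], 0.44), ([0.551, 0.309, 0.017], 0.41), ([0.484, -0.074, 0.013], 0.38)]
```

View pics/d10.png

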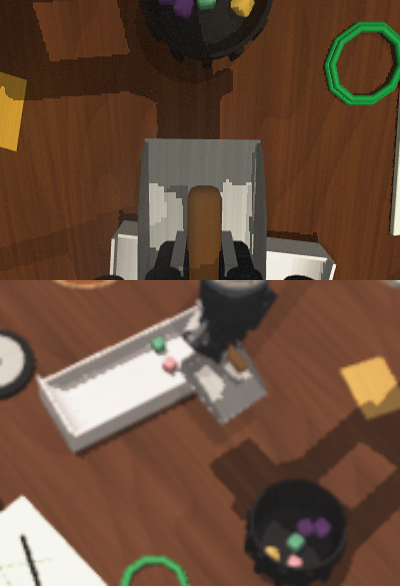

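Five stones are in the barrel: two purple, one green, one yellow and one pink. The other two (green, pink) are in the tray at about (0.49,-0.04) and (0.485,-0.07), and the scoop is empty. Now I return it to the mat.

Run:
```python
from h import *
o=np.array([.455,-.310,.004])
r.reach(*pose(o+[0,0,.14],26.5,0,True))
go(o+[0,0,.02],26.5,0,(0,0,0),speed=.12)
print(go(o-[0,0,.004],26.5,0,(0,0,0),speed=.02,guard=3), r.current_tcp_pos()[2]-G[2])
r.gripper_open()
p=r.current_tcp_pos(); r.move_l(p+[0,0,.15],speed=.12); r.dwell(.5)
for c in("scene","side"):
    d=pic(c,c+"_end")
    for q in("scoop","scoop_bar","scoop_nose","stone0"): print(q,tips(q,c))
b=cv2.imread("pics/side_end.png"); cv2.imwrite("pics/e.png",cv2.resize(b[110:340,220:420],(600,690))[:590])
print(r.current_time_s())
```

```text
True 0.008476851819041148
scoop [([0.252, -0.2774, 0.0], 0.9), ([0.4629, -0.3052, 0.0026], 0.59)]
scoop_bar [([0.47, -0.3056, 0.0885], 0.98), ([0.253, -0.2705, 0.0824], 0.69)]
scoop_nose [([0.2279, -0.3195, -0.0026], 0.71), ([0.4233, -0.3295, 0.0046], 0.58)]
stone0 [([0.7129, -0.3585, 0.0007], 0.66), ([0.494, -0.0378, 0.0125], 0.61), ([0.5104, 0.279, 0.015], 0.55)]
scoop [([0.2536, -0.2829, 0.0008], 0.87), ([0.4617, -0.302, 0.0057], 0.8), ([0.7178, 0.2257, -0.0014], 0.37)]
scoop_bar [([0.4704, -0.3031, 0.0852], 0.62), ([0.256, -0.267, 0.0817], 0.56)]
scoop_nose [([0.4218, -0.3294, 0.0016], 0.94), ([0.2272, -0.3198, 0.0021], 0.65)]
stone0 [([0.4878, -0.076, 0.0161], 0.58), ([0.7175, 0.2254, -0.0011], 0.5), ([0.5691, 0.278, 0.0208], 0.47)]
38.75
```

View pics/e.png

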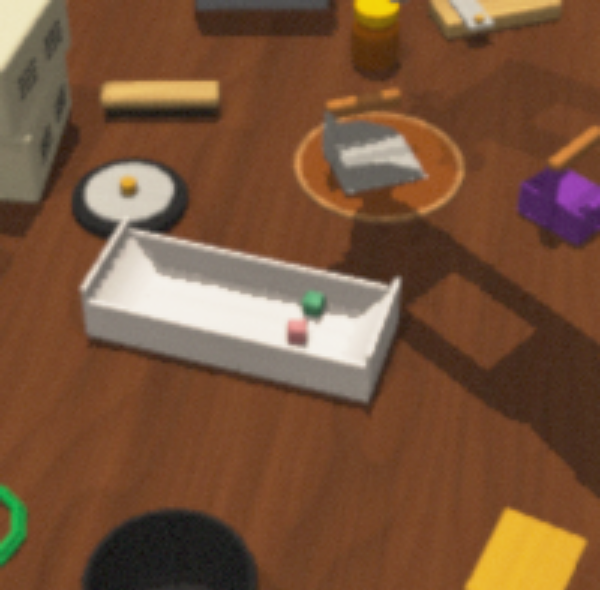

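The scoop stands flat on the mat at (375,165), within 10 mm of its centre, and two stones lie in the tray at (313,303) and (297,331). The bystanders look untouched, so I'm handing in.

```bash
python3 -c "
from cell import r
print(r.hand_in())"
```

```text
the job is handed in; nothing more can be done
None
```

I handed the job in at about 39 s of the 64 s: five stones are in the barrel, the other two are in the tray, and the empty scoop stands upright on the mat; no verdict was returned.

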